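# Clamp the mug and hold the print gauge at its mark

## Task

Get the mug in the jig ready for taping on its print: first swing the raised clamp all the way down onto the mug, then pull the sprung gauge rod out by its orange tab until its needle lines up with the red mark on the scale, and keep holding it there. The rod springs back if let go, so finish while still gripping the tab with the needle at the mark; the mug must stay in its cradle and the other mugs and tools on the table must be left where they are.

Things in the scene. Friction and masses are not known exactly. Their poses are not given: they have to be found in the camera images.
- jig: grey jig, fixed to the table: base plate 235 x 310 x 18 mm, origin on the table under the middle of the mug. Its y axis runs along the mug (base end to mouth) and is the way the gauge rod pulls out; its x axis points from the mug to the gauge; its z axis is up. The base reaches from -90 to 145 mm in x and -205 to 105 mm in y. Clamp hinge at the -y end of the mug between two red uprights (to 143 mm high), gauge on the +x side.
- cradle (a point): point in the middle of the jig's black V cradle, 75 mm above the table, where the centre of the loaded mug belongs
- mug_center (a point): centre of the white mug (82 mm diameter, 96 mm long, about 330 g) that lies loose in the cradle along the jig's y axis, handle towards the jig's -x; its top is 116 mm above the table
- clamp (a joint): angle of the hinged clamp (rad): 0 when its rubber pad lies on the mug, larger is raised (range -0.03 to 1.1; starts at 0.45 to 0.8). A stiff hinge: it stays where it is left and takes about 3 to 4 N at the red paddle to move.
- clamp_hinge (a point): middle of the clamp's hinge, 130 mm above the table; the hinge axis is the jig's x axis
- clamp_press (a point): middle of the upper face of the clamp's red paddle (44 mm along jig x, 40 mm along the arm, 10 mm thick); 122 mm from the hinge along the arm and 6 mm above the arm's centre line through the hinge. The paddle's outer end is 18 mm farther out. With the clamp down it is 136 mm above the table and 44 mm from the cradle point along the jig's +y. The point's y axis points out along the arm and its z axis is normal to the paddle.
- gauge (a joint): how far the gauge rod is pulled out (m): 0 at rest, stop at 0.12. The inner rod slides out of a fixed aluminium tube along the jig's +y against a spring: about 3 N to start, 80 N/m after that (about 11 N at 0.1 m). It springs back when let go.
- tab (a point): centre of the upright orange pull tab on the rod's end: 14 mm along jig y, 26 mm along jig x; it stands free from 80 to 120 mm above the table, this point at 102 mm. It is 95 mm from the mug's axis on the jig's +x side. Grasp it from above with the fingers closing along the jig's y: on the mug's side there is about 40 mm of room. Tube and rod tops are below 65 mm, clamp uprights 69 mm away in x.
- needle (a point): tip of the small orange needle on the tab's foot that points over the scale, 60 mm above the table; at the same jig y as the middle of the tab
- mark (a point): near end of the red clip (4 mm wide) on the white scale rail on the jig's +x side, 60 mm above the table: the length mark. The needle is at the mark when both have the same position along the jig's y axis; from rest that is 50 to 98 mm of pull. It is fixed for the episode; its axes are those of the jig.
- mug_a: white mug standing on the table, 82 mm diameter, 96 mm high, origin under its middle; leave alone
- mug_b: another such mug standing on the table; leave alone
- mug_c: another such mug standing on the table; leave alone
- tape: roll of amber heat tape lying flat, 90 mm diameter, 20 mm high, origin under its middle; leave alone
- driver: screwdriver with a red handle lying on the table; leave alone
- spray: blue bottle standing on the table, 56 mm diameter, 150 mm high, origin under its middle; leave alone

How it is judged:
By the outcome, as a careful person would: the job done as asked, in the order asked, and still so for the second after the job is handed in, while the arm keeps its last pose, push and grip.
It also fails if it takes over 42 s, if anything falls off the work surface, if the arm or the gripper's body presses on something with over 40 N, if the wrist force passes 120 N, or if a joint passes its speed limit or range.

## Robot

A 7-joint arm with a two-finger parallel gripper is mounted at the origin on the work surface. World frame = base frame: x ahead of the robot, y to its left, z up, the work surface at z = 0. Lengths are in m, angles in degrees, forces in N, time in s.
With the tool pointing down it reaches from about 0.375 to 0.925 m from the base axis. Payload 3.1 kg.
Tool frame: the origin (TCP) lies midway between the tips of the shut fingers; the grasp point (between the pads) lies 19 mm behind it; z points along the fingers, y is the line along which they close (so a half turn about z gives the same grasp; the last joint's range is limited). The gripper opens to 85 mm and grips with 20 to 120 N. Pads are 22 mm wide; open, the fingers measure 114 mm over their backs; the gripper's body (76 mm by 85 mm) begins 54 mm behind the grasp point. The pads swing forward as they close: fully open they stand 13 mm farther back than shut.
Start: joints at [66.818, 21.939, 2.515, 91.553, -1.026, 66.532, -2.859], TCP at [0.196, -0.62, 0.231] pointing down, gripper open.
Joint ranges: [-149.38, 149.38], [-23.57, 123.04], [-84.95, 90], [0, 143.3], [-89.99, 269.99], [3.08, 112.72], [-163.45, 163.45]. Speed limits (degrees/s): [159.86, 159.86, 180, 180, 180, 180, 180].

## Interface

Orientations are given as [roll, pitch, yaw] about the fixed x, y, z axes, in that order (R = Rz(yaw) Ry(pitch) Rx(roll)).
In Python, from bench import env, viewer, hand_in, silhouettes gives the robot as it stands.
- The arm moves only by the tool carry_out, never from a script. Its argument "steps" is a list of rows, each a list of 2 entries, a list of its own where there are three numbers: the shift along the tool's x, y, z in mm, then the turn about the tool's z in degrees. In form: [[[tx, ty, tz], twist], ...]. A call has exactly 8 rows; each row is the pose to reach, as a shift and turn from the pose commanded when the call began, along the tool's axes at that moment; what a row does not reach only later rows make up. A row lasts 1/12 s, in which the tool goes at most 41.7 mm and 7.16 degrees, less where a joint would pass 70% of its speed; a pose out of reach is approached as far as the arm can. A call with a gripper value outside its range is refused whole. "fingers" is the closure in counts, from 0 (fully open) to 255 (shut), set as the call begins (left out, the last holds). The fingers move at their own pace and stop on an object; the grip force is fixed at half the most. Time passes only in rows, so rows that repeat a pose let the fingers close, or fill a call up. It gives the time, the measured TCP pose, the force, the opening and the grip force at its end, in the units of the state.
- env.get_state(): the state, without advancing time (a new reading comes with each control period).
- viewer.snapshot(name): name is "scene" or "top" or "wrist"; returns a dict with "frame" (420x560x3 uint8, blue, green, red), "range_z" (420x560 float32, m along the optical axis (not along the pixel's ray), 0 where there is no reading), "camera_matrix" (3x3 intrinsics, pixels), "k1" (the pictures are not rectified: a ray, as slopes to the right and down, at radius r is drawn at 1 + k1 r^2 times it, then the intrinsics apply), "origin" and "attitude" of the camera in the world; the wrist camera has in their place "T_tool_cam" (4x4, takes a point from camera to tool coordinates, whose origin is the TCP and whose axes are the flange's). Camera axes: x right, y up, looking along -z (the intrinsics and any distortion apply to the point x, -y, -z); pixel columns grow to the right and rows downward; lengths in m; the calibration is good to about 2 mm. A picture is of the moment at which its call begins: read the wrist's pose just before it.
- hand_in(): hands the job in; it is judged then, once.
Trained networks look in the newest picture that a camera, given by its name, has taken for a name from the list of things; names that differ only in an ending like _2 or _b are one class to them, and where a whole thing is asked for, a point or a joint stands for the part that bears it (a point fixed in the world has none). Each returns a list of dicts, best first, with "p" (0 to 1); they miss things now and then, are a little off and sometimes report something else, mostly with a low value. They report only what shows in the picture. A call takes as long as a camera call.
- silhouettes(camera, query): "mask" (420x560 bool, what is visible of it) and "location" ([row, column] in pixels, amid what is visible of it).
The state is a dict: "clock": time; "joints": joint angles; "joint_velocities": joint speeds; "effort": joint torques, N m; "tool_pos": TCP position; "eef_rot": TCP orientation; "ft_force": force on the tool from outside, world axes, zero at the start; "moment": the same for the moment, N m; "width": finger opening in m; "gripper_force": force on a finger pad.
Only numpy, scipy, OpenCV 4.12 (cv2) and the standard library are available. Lean on these libraries where they do the work, as an engineer would, in place of code of your own. Each camera call takes 0.05 s, during which the arm holds its last target. There are 200 camera calls.

## Working session

There is one attempt and no reset: what is moved stays moved. The work goes in short steps, Python scripts to look and compute and a tool call to move; the robot and the scene stay as the last step left them, time stands still between calls to the robot, and variables do not carry over. Pictures are saved under pics/ and viewed, at most 10 in all, crops included, and the job is handed in when it is done.

Besides the shell and the picture viewer there is one more tool, called after "Emit:" as a command line: name --argument value ..., lists and objects as JSON in quotes. carry_out: Moves the arm, as the interface text tells. Its arguments: {"type":"object","properties":{"steps":{"type":"array"},"fingers":{"type":"number"}},"required":["steps"]}

```bash
mkdir -p pics; cat > h.py <<'E'
import numpy as np, cv2
from scipy.spatial.transform import Rotation as R
from bench import env, viewer, hand_in, silhouettes
def camT(s,st=None):
    if "T_tool_cam" in s:
        T=np.eye(4);T[:3,:3]=R.from_euler('xyz',st["eef_rot"],degrees=True).as_matrix();T[:3,3]=st["tool_pos"]
        return T@np.array(s["T_tool_cam"])
    T=np.eye(4);a=np.array(s["attitude"])
    T[:3,:3]=a if a.shape==(3,3) else None
    T[:3,3]=s["origin"];return T
def rays(s,uv):
    K=np.array(s["camera_matrix"]);d=np.array([s["k1"],0,0,0,0.])
    return cv2.undistortPointsIter(np.array(uv,float).reshape(-1,1,2),K,d,None,None,(3,50,1e-9))[:,0]
def cloud(s,mask,T):
    r,c=np.nonzero(mask&(s["range_z"]>0));z=s["range_z"][r,c]
    n=rays(s,np.c_[c,r]);P=np.c_[n[:,0]*z,-n[:,1]*z,-z]
    return P@T[:3,:3].T+T[:3,3]
def atz(s,uv,T,h):
    n=rays(s,uv);d=np.c_[n[:,0],-n[:,1],-np.ones(len(n))]@T[:3,:3].T
    return T[:3,3]+d*((h-T[2,3])/d[:,2])[:,None]
E
python3 - <<'E'
from h import *
st=env.get_state();print(st)
for n in["scene","top"]:
    s=viewer.snapshot(n);cv2.imwrite(f"pics/{n}0.png",s["frame"]);print(n,s["k1"],s["origin"],s["attitude"])
    try:T=camT(s)
    except Exception as e:print(e);continue
    for q in["jig","clamp","clamp_press","tab","needle","mark","mug_center","mug_a","tape","driver","spray"]:
        for d in silhouettes(n,q)[:3]:
            P=cloud(s,d["mask"],T)
            print(q,round(d["p"],2),np.round(d["location"]),d["mask"].sum(),np.median(P,0).round(3) if len(P) else "",P.min(0).round(3) if len(P) else"",P.max(0).round(3)if len(P) else"")
E
```

```text
{'clock': 0.0, 'joints': array([66.81813903, 21.9922545 ,  2.51250718, 91.65030866, -1.02552297,
       66.53270772, -2.85737701]), 'joint_velocities': array([-0.03452828, -0.08913611, -0.05176456, -0.0442177 , -0.02953774,
       -0.04971827, -0.08924485]), 'effort': array([ 2.56991252e-04, -4.33463144e+01,  1.02466062e+00, -2.49513388e+01,
        1.05270487e-02,  1.15568275e-02,  1.31240682e-05]), 'tool_pos': array([ 0.19599866, -0.61873861,  0.22987411]), 'eef_rot': array([-1.79847475e+02,  8.64249400e-03,  1.75836684e+01]), 'ft_force': array([-0.78311541, -0.55862289,  0.43172863]), 'moment': array([ 0.00268606, -0.09418452, -0.02876313]), 'gripper_force': 0.0, 'width': 0.08528991303644072}
scene -0.004544188618176564 [1.31055367 0.60545763 0.6894173 ] [ 58.09916435  -1.4613672  129.4014888 ]
jig 0.83 [230. 280.] 5125 [nan nan nan] [nan nan nan] [nan nan nan]
jig 0.62 [237. 272.] 38 [nan nan nan] [nan nan nan] [nan nan nan]
clamp 0.81 [177. 296.] 294 [nan nan nan] [nan nan nan] [nan nan nan]
clamp 0.71 [213. 260.] 246 [nan nan nan] [nan nan nan] [nan nan nan]
clamp_press 0.66 [2
[... 1488 characters left out ...]
nan]
needle 0.56 [201. 300.] 38 [nan nan nan] [nan nan nan] [nan nan nan]
needle 0.47 [231. 281.] 487 [nan nan nan] [nan nan nan] [nan nan nan]
mug_center 0.89 [240. 272.] 624 [nan nan nan] [nan nan nan] [nan nan nan]
mug_a 0.79 [179. 157.] 868 [nan nan nan] [nan nan nan] [nan nan nan]
mug_a 0.55 [210. 435.] 967 [nan nan nan] [nan nan nan] [nan nan nan]
tape 0.59 [141. 308.] 311 [nan nan nan] [nan nan nan] [nan nan nan]
tape 0.43 [146. 241.] 784 [nan nan nan] [nan nan nan] [nan nan nan]
driver 0.74 [259. 431.] 286 [nan nan nan] [nan nan nan] [nan nan nan]
driver 0.45 [227. 279.] 488 [nan nan nan] [nan nan nan] [nan nan nan]
spray 0.75 [237. 141.] 443 [nan nan nan] [nan nan nan] [nan nan nan]
```

View pics/scene0.png

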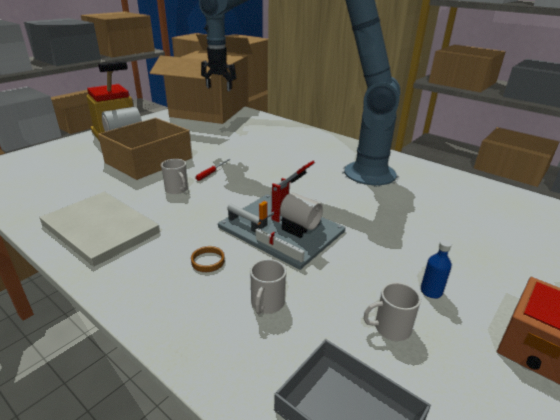

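View pics/top0.png

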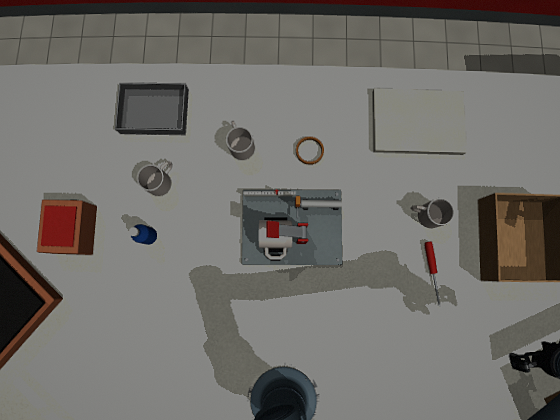

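The scene view shows the jig around (280,228) with the clamp raised, and mugs at (175,176), (268,287) and (397,312). In the top view, jig +y points image-left and +x points image-up. The tab is at (297,201), the red mark at (278,191) and the paddle at (272,230).

```bash
sed -i "s/T\[:3,:3\]=a if.*/T[:3,:3]=R.from_euler('xyz',a,degrees=True).as_matrix()/" h.py
python3 - <<'E'
from h import *
s=viewer.snapshot("top");T=camT(s)
d=silhouettes("top","jig")[0];m=d["mask"]
P=cloud(s,m,T);print("jig",P.min(0),P.max(0))
Q=P[(abs(P[:,2]-.018)<.008)]
r=cv2.minAreaRect((Q[:,:2]*1000).astype(np.float32));print(r,len(Q))
# jig contour at z=.018
cs,_=cv2.findContours(m.astype(np.uint8),0,2);c=max(cs,key=cv2.contourArea)[:,0]
W=atz(s,c,T,.018);r2=cv2.minAreaRect((W[:,:2]*1000).astype(np.float32));print("contour",r2)
for q in["clamp","clamp_press","tab","needle","mug_center","mug_a","tape","driver","spray"]:
    for d in silhouettes("top",q)[:2]:
        P=cloud(s,d["mask"],T);print(q,round(d["p"],2),d["location"],np.median(P,0).round(3),P.min(0).round(3),P.max(0).round(3))
hsv=cv2.cvtColor(s["frame"],cv2.COLOR_BGR2HSV)
roi=np.zeros(m.shape,bool);roi[180:275,235:350]=1
red=((hsv[...,0]<6)|(hsv[...,0]>174))&(hsv[...,1]>130)&(hsv[...,2]>60)&roi
org=(hsv[...,0]>=7)&(hsv[...,0]<22)&(hsv[...,1]>130)&(hsv[...,2]>90)&roi
for nm,k in(("red",red),("org",org)):
    n,l,stt,cen=cv2.connectedComponentsWithStats(k.astype(np.uint8))
    for i in range(1,n):
        if stt[i,4]>2:
            P=cloud(s,l==i,T);print(nm,stt[i],cen[i].round(1),np.median(P,0).round(3),P.min(0).round(3),P.max(0).round(3),atz(s,[cen[i]],T,.06).round(4))
im=s["frame"][175:275,230:350];cv2.imwrite("pics/topz.png",cv2.resize(im,None,fx=6,fy=6,interpolation=2)[:600,:720])
E
```

```text
jig [ 0.40667461 -0.17631784 -0.0048675 ] [0.64544788 0.14196528 0.23865708]
((528.103271484375, -16.05810546875), (235.3821258544922, 310.8246154785156), 1.4163779020309448) 5302
contour ((525.2783813476562, -16.75616455078125), (236.6920166015625, 313.051513671875), 0.6345394253730774)
clamp 0.59 [229.9, 282.0] [0.499 0.008 0.194] [ 0.476 -0.061  0.015] [0.523 0.055 0.239]
clamp_press 0.72 [228.3, 283.1] [0.499 0.013 0.196] [ 0.476 -0.052  0.021] [0.537 0.056 0.239]
clamp_press 0.39 [263.0, 432.3] [ 0.429 -0.45   0.021] [ 0.301 -0.482 -0.005] [ 0.493 -0.431  0.033]
tab 0.43 [203.0, 296.4] [ 0.585 -0.028  0.119] [ 0.58  -0.036  0.06 ] [ 0.602 -0.023  0.126]
needle 0.56 [202.5, 297.4] [ 0.591 -0.028  0.118] [ 0.58  -0.039  0.056] [ 0.605 -0.022  0.126]
needle 0.18 [145.4, 315.3] [ 0.78  -0.074  0.017] [ 0.73  -0.113 -0.007] [ 0.83  -0.025  0.029]
mug_center 0.69 [178.7, 157.3] [0.666 0.415 0.041] [ 0.616  0.364 -0.005] [0.728 0.471 0.104]
mug_center 0.59 [243.2, 274.4] [0.475 0.035 0.104] [ 0.423 -0.018  0.015] [0.538 0.081 0.232]
mug_a 0.96 [177.0, 155.2] [0.663 0.417 0.046] [ 0.616
[... 370 characters left out ...]
.46   0.406 -0.001] [0.514 0.457 0.157]
red [275 189   4   5  10] [276.4 190.8] [0.631 0.034 0.06 ] [0.623 0.029 0.05 ] [0.635 0.038 0.067] [[0.6301 0.0332 0.06  ]]
red [266 221  13  17 199] [272.5 228.9] [0.498 0.037 0.224] [0.476 0.023 0.206] [0.52  0.055 0.239] [[0.5135 0.0419 0.06  ]]
red [298 223  10   3  30] [302.5 224. ] [ 0.521 -0.044  0.143] [ 0.518 -0.057  0.138] [ 0.525 -0.032  0.148] [[ 0.5304 -0.048   0.06  ]]
red [298 239  10   3  28] [302.5 239.9] [ 0.476 -0.045  0.142] [ 0.474 -0.059  0.13 ] [ 0.48  -0.033  0.148] [[ 0.4825 -0.0489  0.06  ]]
org [296 196   4   9  35] [297.5 199.9] [ 0.593 -0.031  0.121] [ 0.582 -0.035  0.112] [ 0.605 -0.025  0.126] [[ 0.6037 -0.0317  0.06  ]]
```

View pics/topz.png

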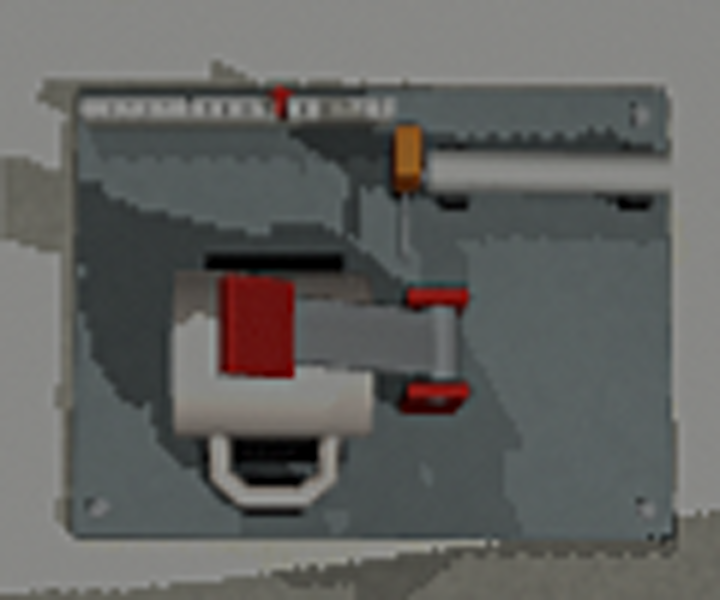

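The crop shows the paddle at (258,325), which is about top pixel (272,229). The orange tab is at (408,158), the red clip at (281,102), and nothing stands between them. The fit gives a jig origin of about (0.498, 0.033) with yaw about 1°. The measured tab, hinge and paddle positions agree with it, and the clamp is at about 0.8 rad.

I'll move with the fingers shut to a point above the paddle.

Emit:
carry_out --steps '[[[25, -27, -15], 2], [[50, -54, -30], 4], [[75, -81, -45], 6], [[100, -108, -60], 8], [[125, -135, -65], 10], [[150, -162, -70], 12], [[175, -189, -70], 14], [[200, -216, -70], 16.6]]' --fingers 255

```text
clock: 2.42
tool_pos: [0.3225, -0.3519, 0.3022]
eef_rot: [179.9, -0.1, 0.9]
ft_force: [0.2, 0.3, 0.7]
width: 0.0002
gripper_force: 0.0
```

Emit:
carry_out --steps '[[[17, -36, 0], 0], [[34, -72, 0], 0], [[51, -108, 0], 0], [[68, -144, 0], 0], [[85, -180, 0], 0], [[102, -216, 0], 0], [[119, -252, 0], 0], [[136, -288, 0], 0]]'

```text
clock: 3.08
tool_pos: [0.4532, -0.0612, 0.3017]
eef_rot: [180.0, -0.1, 1.0]
ft_force: [0.0, -1.0, -0.4]
width: -0.0001
gripper_force: 0.0
```

Emit:
carry_out --steps '[[[15, -31, 0], 0], [[30, -62, 0], 0], [[45, -91, 0], 0], [[45, -91, 10], 0], [[45, -91, 20], 0], [[45, -91, 30], 0], [[45, -91, 40], 0], [[45, -91, 40], 0]]'

```text
clock: 3.75
tool_pos: [0.4938, 0.0265, 0.2581]
eef_rot: [180.0, 0.3, 0.8]
ft_force: [-0.4, -0.1, -0.3]
width: 0.0001
gripper_force: 0.0
```

Emit:
carry_out --steps '[[[4, -3, 15], 0], [[4, -6, 30], 0], [[4, -9, 36], 0], [[4, -13, 42], 0], [[4, -18, 48], 0], [[4, -23, 54], 0], [[4, -28, 61], 0], [[4, -32, 68], 0]]'

```text
clock: 4.42
tool_pos: [0.5, 0.061, 0.193]
eef_rot: [180.0, -0.1, 1.0]
ft_force: [0.2, -2.3, 0.7]
width: 0.0
gripper_force: 0.9
```

Emit:
carry_out --steps '[[[0, -3, 5], 0], [[0, -6, 11], 0], [[0, -9, 17], 0], [[0, -11, 23], 0], [[0, -13, 29], 0], [[0, -15, 34], 0], [[0, -16, 39], 0], [[0, -16, 39], 0]]'

```text
clock: 5.08
tool_pos: [0.4989, 0.0776, 0.1533]
eef_rot: [-179.9, 0.1, 1.0]
ft_force: [0.6, 0.8, 0.2]
width: 0.0002
gripper_force: 0.0
```

Emit:
carry_out --steps '[[[0, 0, 3], 0], [[0, 0, 6], 0], [[0, 0, 9], 0], [[0, 0, 12], 0], [[0, 0, 14], 0], [[0, 0, 16], 0], [[0, 0, 17], 0], [[0, 0, 17], 0]]'

```text
clock: 5.75
tool_pos: [0.4994, 0.0765, 0.137]
eef_rot: [180.0, 0.0, 1.0]
ft_force: [0.5, 0.3, 0.2]
width: -0.0002
gripper_force: 0.3
```

```bash
python3 - <<'E'
from h import *
s=viewer.snapshot("scene");print(env.get_state()["ft_force"])
cv2.imwrite("pics/s1.png",cv2.resize(s["frame"][130:270,200:370],None,fx=4,fy=4,interpolation=2))
E
```

```text
[-0.13263301 -0.14752909 -0.1147688 ]
```

View pics/s1.png

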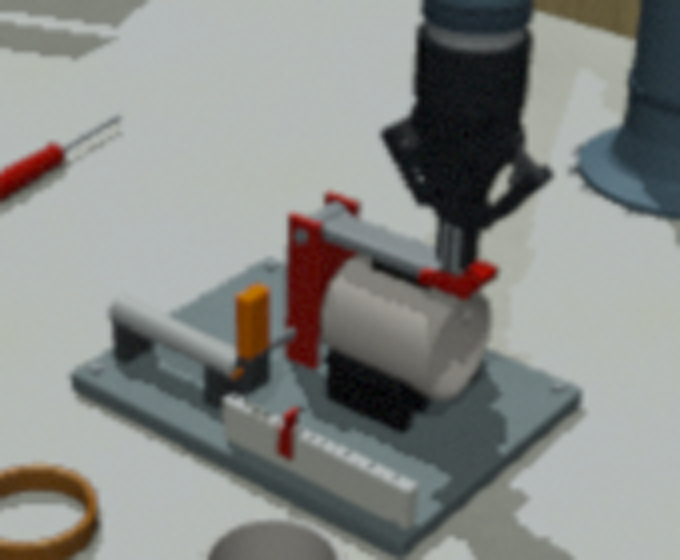

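The crop shows the paddle at (460,277) nearly flat under the shut fingers, the mug still in its cradle, and the clamp almost down. I'll press gently until I feel contact.

Emit:
carry_out --steps '[[[0, 0, 1], 0], [[0, 0, 2], 0], [[0, 0, 3], 0], [[0, 0, 4], 0], [[0, 0, 5], 0], [[0, 0, 5], 0], [[0, 0, 5], 0], [[0, 0, 5], 0]]'

```text
clock: 6.47
tool_pos: [0.4994, 0.0764, 0.1354]
eef_rot: [179.8, 0.1, 1.0]
ft_force: [-8.2, -2.1, 20.4]
width: 0.0003
gripper_force: 10.2
```

20 N of reaction at z = 0.135 means the clamp is seated. Next I lift, open the fingers and move above the tab.

Emit:
carry_out --steps '[[[0, 0, -15], 0], [[0, 0, -40], 0], [[0, 0, -70], 0], [[25, 25, -80], 0], [[50, 50, -80], 0], [[72, 80, -80], 0], [[92, 109, -80], 0], [[92, 109, -80], 0]]' --fingers 0

```text
clock: 7.13
tool_pos: [0.5965, -0.0414, 0.2116]
eef_rot: [179.7, -0.1, 0.3]
ft_force: [0.3, -1.8, -0.1]
width: 0.085
gripper_force: 0.0
```

```bash
cat > m.py <<'E'
from h import *
import sys
def blobs(s,T,roi=None):
    hsv=cv2.cvtColor(s["frame"],cv2.COLOR_BGR2HSV);h,sa,v=cv2.split(hsv)
    red=((h<6)|(h>174))&(sa>130)&(v>50);org=(h>=7)&(h<22)&(sa>150)&(v>80)
    for nm,k in(("red",red),("org",org)):
        n,l,q,cen=cv2.connectedComponentsWithStats(k.astype(np.uint8))
        for i in range(1,n):
            if q[i,4]<8: continue
            P=cloud(s,l==i,T)
            if len(P)==0: continue
            md=np.median(P,0)
            if .4<md[0]<.68 and -.2<md[1]<.16: print(nm,q[i],cen[i].round(1),md.round(4),P.min(0).round(4),P.max(0).round(4))
for n in sys.argv[2:]:
    st=env.get_state();s=viewer.snapshot(n);T=camT(s,st);print(n,st["tool_pos"].round(4));blobs(s,T)
    cv2.imwrite(f"pics/{n}{sys.argv[1]}.png",s["frame"])
E
python3 m.py 2 top wrist
```

```text
top [ 0.5965 -0.0414  0.2116]
red [298 223   4   3  12] [299.5 224. ] [ 0.5209 -0.0345  0.1434] [ 0.4745 -0.0403  0.14  ] [ 0.524  -0.0216  0.592 ]
red [253 224  15  16 192] [259.1 231.9] [0.4963 0.0779 0.1368] [0.4762 0.056  0.1273] [0.5189 0.0956 0.1417]
red [297 239   8   5  26] [300.4 240.8] [ 0.4745 -0.0384  0.1394] [ 0.4431 -0.0514  0.0388] [ 0.4794 -0.0265  0.6123]
org [296 201   2   6   9] [296.6 203.3] [ 0.5844 -0.0283  0.1196] [ 0.5818 -0.0298  0.0804] [ 0.5898 -0.0253  0.1235]
wrist [ 0.5945 -0.0373  0.2113]
red [199 152  15  17 128] [204.3 158.3] [0.6314 0.0346 0.0634] [0.6215 0.0296 0.0403] [0.6354 0.0419 0.0664]
red [ 264  242   36   66 1646] [281.3 275.3] [ 0.5258 -0.0424  0.103 ] [ 0.4821 -0.0561  0.023 ] [ 0.527  -0.0266  0.1454]
red [266 310  33  38 299] [283.5 339.4] [ 0.4814 -0.0435  0.1408] [ 0.4777 -0.0566  0.0958] [ 0.6065 -0.0287  0.2867]
org [266 173   3  10  25] [266.9 177.5] [ 0.6116 -0.0275  0.0626] [ 0.6073 -0.0285  0.0615] [ 0.6165 -0.0265  0.0637]
org [258 185  16  40 590] [265.6 205.2] [ 0.5996 -0.0279  0.1198] [ 0.5825 -0.0342  0.0784] [ 0.6081 -0.0215  0.1222]
```

View pics/wrist2.png

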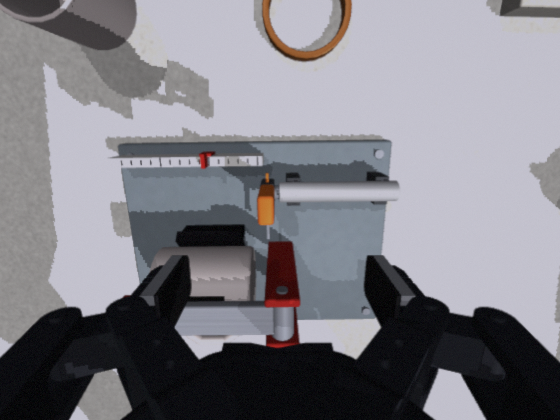

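The wrist view shows the tab at (266,205), the needle tip at (267,177) and the red clip at (205,158). The paddle lies flat at z = 0.137, and the required pull is about 63 mm. Now I descend and grasp.

Emit:
carry_out --steps '[[[0, -9, 15], 0], [[0, -9, 35], 0], [[0, -9, 60], 0], [[0, -9, 85], 0], [[0, -9, 105], 0], [[0, -9, 118], 0], [[0, -9, 126], 0], [[0, -9, 126], 0]]'

```text
clock: 7.9
tool_pos: [0.5912, -0.0207, 0.0845]
eef_rot: [-180.0, 0.2, 1.1]
ft_force: [-0.9, -0.3, 1.2]
width: 0.0855
gripper_force: 0.0
```

Emit:
carry_out --steps '[[[0, 0, 0], 0], [[0, 0, 0], 0], [[0, 0, 0], 0], [[0, 0, 0], 0], [[0, 0, 0], 0], [[0, 0, 0], 0], [[0, 0, 0], 0], [[0, 0, 0], 0]]' --fingers 255

```text
clock: 8.57
tool_pos: [0.5939, -0.0238, 0.0874]
eef_rot: [179.8, -0.1, 0.9]
ft_force: [-1.5, -3.8, 4.9]
width: 0.0133
gripper_force: 59.2
```

Emit:
carry_out --steps '[[[0, -5, 0], 0], [[0, -12, 0], 0], [[0, -20, 0], 0], [[0, -28, 0], 0], [[0, -36, 0], 0], [[0, -44, 0], 0], [[0, -50, 0], 0], [[0, -50, 0], 0]]'

```text
clock: 9.23
tool_pos: [0.5928, 0.0257, 0.0874]
eef_rot: [179.7, -0.0, 1.0]
ft_force: [-1.7, -6.7, 7.0]
width: 0.013
gripper_force: 59.4
```

```bash
python3 m.py 3 wrist scene; python3 -c "
from h import *
st=env.get_state();print(st['ft_force'],st['width'],st['gripper_force'],st['clock'])
im=cv2.imread('pics/wrist3.png')[90:290,130:380];cv2.imwrite('pics/w3z.png',cv2.resize(im,None,fx=3,fy=3,interpolation=2))"
```

```text
wrist [0.5928 0.0257 0.0874]
red [251 168  20  31 322] [260.6 179.4] [0.633  0.0361 0.0639] [0.6214 0.0306 0.0357] [0.6355 0.0433 0.067 ]
red [381 329  21  23 179] [390.6 339.1] [ 0.5257 -0.0515  0.0663] [ 0.5243 -0.056   0.0563] [ 0.602  -0.0078  0.1564]
org [275 207   5  16  67] [277.  215.1] [0.6098 0.0261 0.0622] [0.6061 0.0248 0.0454] [0.6156 0.0272 0.0638]
org [ 262  228   31   91 2495] [277.3 275.2] [0.6024 0.0261 0.1196] [0.5323 0.0193 0.0511] [0.6072 0.0344 0.1225]
scene [0.5929 0.025  0.0874]
red [304 194  20  11 135] [313.7 198.8] [0.5063 0.0808 0.1362] [0.4799 0.0508 0.12  ] [0.5196 0.0995 0.1393]
red [270 232   5  12  32] [271.7 237.8] [0.631  0.0379 0.0497] [0.6201 0.0331 0.0327] [0.6347 0.0409 0.0669]
org [273 208   8  18  74] [275.5 217.6] [0.6027 0.0266 0.0955] [ 0.5244 -0.0466  0.0202] [0.6066 0.0336 0.1229]
[-2.40419388 -7.06016719  7.20510747] 0.013315915655728929 59.41723823547363 9.3333
```

View pics/w3z.png

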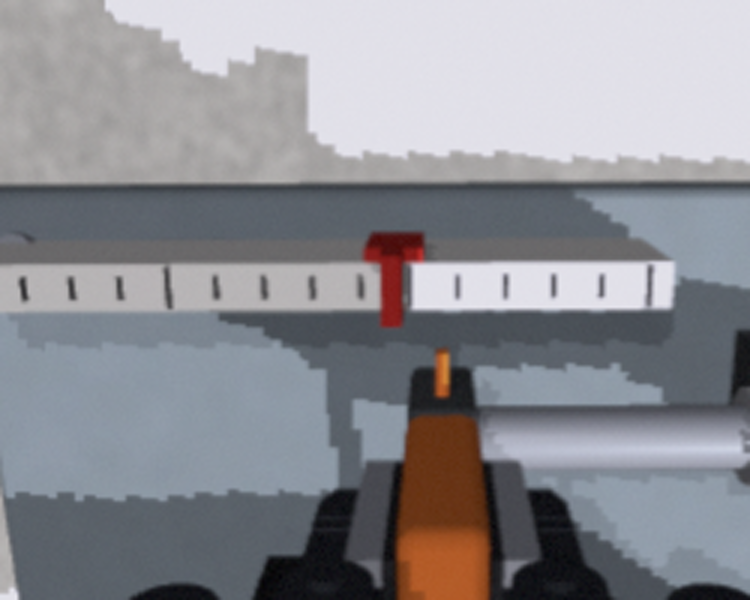

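The crop shows the tab gripped, the needle tip at (443,350) and the clip's near face at (392,325), so the needle is still short of the mark. I'll compute the remaining distance.

```bash
cat > n.py <<'E'
from h import *
st=env.get_state();s=viewer.snapshot("wrist");T=camT(s,st);print(st["tool_pos"].round(4),st["ft_force"].round(1),st["width"],st["clock"])
h,sa,v=cv2.split(cv2.cvtColor(s["frame"],cv2.COLOR_BGR2HSV))
red=((h<6)|(h>174))&(sa>130)&(v>50);org=(h>=7)&(h<22)&(sa>150)&(v>80)
def blob(k,x0,x1,y0,y1):
    n,l,q,c=cv2.connectedComponentsWithStats(k.astype(np.uint8))
    for i in np.argsort(-q[1:,4])+1:
        P=cloud(s,l==i,T)
        if len(P)<8:continue
        m=np.median(P,0)
        if x0<m[0]<x1 and m[2]<.08 and y0<m[1]<y1:return l==i,P
def show(nm,mk,P):
    print(nm)
    for r in np.unique(np.nonzero(mk)[0])[::2]:
        c=np.nonzero(mk[r])[0];k=np.zeros_like(mk);k[r]=mk[r];p=cloud(s,k,T)
        if len(p):print(" ",r,c.min(),c.max(),np.median(p,0).round(4),atz(s,[[c.mean(),r]],T,.06)[0].round(4))
show("clip",*blob(red,.615,.65,0,.08));show("needle",*blob(org,.6,.625,-.05,.1))
cv2.imwrite("pics/w_n.png",cv2.resize(s["frame"][90:290,130:380],None,fx=3,fy=3,interpolation=2))
E
python3 n.py
```

```text
[0.5928 0.0245 0.0874] [-2.4 -7.1  7.2] 0.013315915655728929 9.3333
clip
  168 252 268 [0.6348 0.0362 0.0368] [0.6383 0.0351 0.06  ]
  170 251 268 [0.6347 0.0361 0.0451] [0.6371 0.0354 0.06  ]
  172 250 268 [0.6347 0.0359 0.0527] [0.636  0.0357 0.06  ]
  174 249 268 [0.6337 0.0359 0.0536] [0.6348 0.036  0.06  ]
  176 250 268 [0.6325 0.0355 0.0539] [0.6336 0.0357 0.06  ]
  178 255 261 [0.6334 0.036  0.0652] [0.6324 0.0363 0.06  ]
  180 255 261 [0.6321 0.0361 0.0643] [0.6312 0.0363 0.06  ]
  182 255 261 [0.6311 0.036  0.0652] [0.63   0.0363 0.06  ]
  184 255 261 [0.6299 0.036  0.0651] [0.6288 0.0363 0.06  ]
  186 255 261 [0.6287 0.036  0.0651] [0.6276 0.0363 0.06  ]
  188 255 261 [0.6275 0.036  0.0647] [0.6264 0.0363 0.06  ]
  190 255 261 [0.6264 0.036  0.065 ] [0.6252 0.0363 0.06  ]
  192 255 261 [0.6251 0.0361 0.0648] [0.624  0.0363 0.06  ]
  194 255 261 [0.624  0.036  0.0649] [0.6228 0.0363 0.06  ]
  196 255 261 [0.6228 0.036  0.065 ] [0.6216 0.0363 0.06  ]
  198 255 261 [0.6216 0.036  0.065 ] [0.6203 0.0363 0.06  ]
needle
  207 276 278 [0.6154 0.0249 0.0617] [0.6149 0.0249 0.06  ]
  209 275 278 [0.6142 0.0252 0.0621] [0.6136 0.0252 0.06  ]
  211 275 278 [0.613  0.0252 0.062 ] [0.6124 0.0251 0.06  ]
  213 275 279 [0.6118 0.0249 0.0622] [0.6111 0.0248 0.06  ]
  215 275 279 [0.6106 0.0248 0.0625] [0.6098 0.0248 0.06  ]
  217 275 279 [0.6093 0.0248 0.0623] [0.6085 0.0248 0.06  ]
  219 275 279 [0.608  0.0248 0.0622] [0.6073 0.0248 0.06  ]
  221 275 279 [0.6067 0.0248 0.062 ] [0.606  0.0247 0.06  ]
```

Emit:
carry_out --steps '[[[0, -2, 0], 0], [[0, -5, 0], 0], [[0, -8, 0], 0], [[0, -10, 0], 0], [[0, -11, 0], 0], [[0, -11, 0], 0], [[0, -11, 0], 0], [[0, -11, 0], 0]]'

```text
clock: 10.05
tool_pos: [0.5926, 0.0344, 0.0874]
eef_rot: [179.7, 0.0, 0.8]
ft_force: [-2.6, -8.0, 7.8]
width: 0.0132
gripper_force: 59.5
```

```bash
python3 n.py
```

```text
[0.5926 0.0344 0.0874] [-2.6 -8.   7.8] 0.013173956288355769 10.05
clip
  168 267 282 [0.6347 0.0365 0.0373] [0.6382 0.0365 0.06  ]
  170 266 283 [0.6347 0.0365 0.0455] [0.6371 0.0365 0.06  ]
  172 266 284 [0.6348 0.0362 0.0534] [0.6359 0.0362 0.06  ]
  174 265 284 [0.6336 0.0365 0.0536] [0.6347 0.0365 0.06  ]
  176 266 284 [0.6324 0.0362 0.0537] [0.6335 0.0362 0.06  ]
  178 272 277 [0.6332 0.0364 0.0647] [0.6323 0.0364 0.06  ]
  180 272 277 [0.6322 0.0364 0.0652] [0.6312 0.0364 0.06  ]
  182 272 277 [0.6311 0.0364 0.0655] [0.63   0.0364 0.06  ]
  184 272 277 [0.6299 0.0364 0.0656] [0.6288 0.0364 0.06  ]
  186 272 277 [0.6286 0.0364 0.0648] [0.6276 0.0364 0.06  ]
  188 272 277 [0.6275 0.0364 0.0652] [0.6264 0.0364 0.06  ]
  190 273 277 [0.6262 0.0361 0.0646] [0.6251 0.0361 0.06  ]
  192 273 277 [0.6251 0.0361 0.0649] [0.6239 0.036  0.06  ]
  194 272 277 [0.624  0.0363 0.0652] [0.6227 0.0363 0.06  ]
  196 272 278 [0.6227 0.036  0.0651] [0.6215 0.036  0.06  ]
  198 272 277 [0.6216 0.0363 0.0652] [0.6202 0.0363 0.06  ]
needle
  207 276 278 [0.6152 0.0347 0.062 ] [0.6147 0.0347 0.06  ]
  209 276 278 [0.6142 0.0347 0.0627] [0.6134 0.0347 0.06  ]
  211 275 278 [0.6127 0.035  0.0618] [0.6121 0.035  0.06  ]
  213 275 279 [0.6115 0.0347 0.0619] [0.6109 0.0347 0.06  ]
  215 275 279 [0.6101 0.0347 0.0616] [0.6096 0.0346 0.06  ]
  217 275 279 [0.609  0.0347 0.0619] [0.6083 0.0346 0.06  ]
  219 275 279 [0.6078 0.0346 0.0621] [0.607  0.0346 0.06  ]
  221 275 279 [0.6067 0.0346 0.0628] [0.6058 0.0346 0.06  ]
```

View pics/w_n.png

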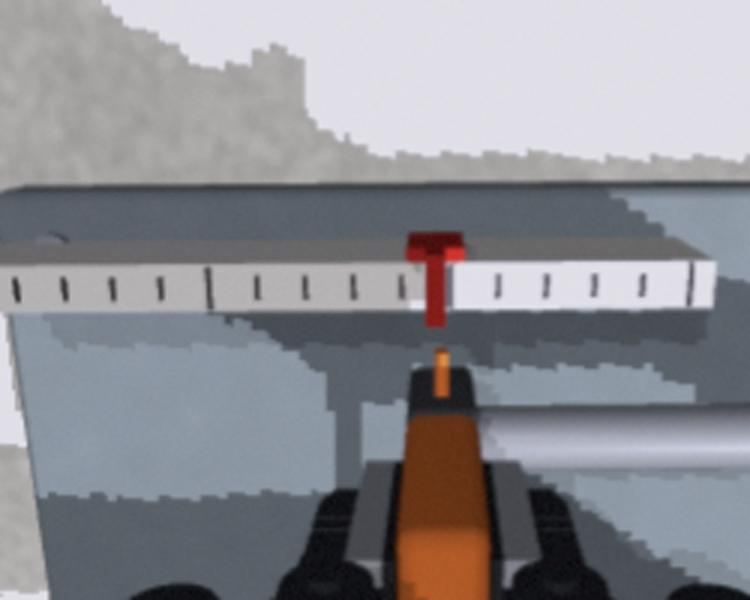

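The needle (442) is nearly in line with the clip (435), about 1.5 mm short.

Emit:
carry_out --steps '[[[0, -0.8, 0], 0], [[0, -1.5, 0], 0], [[0, -1.5, 0], 0], [[0, -1.5, 0], 0], [[0, -1.5, 0], 0], [[0, -1.5, 0], 0], [[0, -1.5, 0], 0], [[0, -1.5, 0], 0]]'

```text
clock: 10.77
tool_pos: [0.5926, 0.0355, 0.0874]
eef_rot: [179.6, 0.0, 0.8]
ft_force: [-2.0, -8.1, 7.3]
width: 0.013
gripper_force: 59.5
```

```bash
python3 n.py; python3 m.py 5 top scene; python3 -c "
from h import *
for q in ('mug_center','mug_a','tape','spray'):
    s=viewer.snapshot('scene');T=camT(s)
    for d in silhouettes('scene',q)[:3]:print(q,d['p'],np.median(cloud(s,d['mask'],T),0).round(3))
im=cv2.imread('pics/scene5.png')[130:270,200:370];cv2.imwrite('pics/s5z.png',cv2.resize(im,None,fx=4,fy=4,interpolation=2))"
```

```text
[0.5926 0.0355 0.0874] [-2.  -8.1  7.3] 0.013006436676955044 10.7667
clip
  168 269 284 [0.6348 0.0363 0.0376] [0.6382 0.0365 0.06  ]
  170 268 285 [0.6348 0.0363 0.0457] [0.6371 0.0365 0.06  ]
  172 267 286 [0.6348 0.0364 0.0535] [0.6359 0.0364 0.06  ]
  174 267 286 [0.6336 0.0364 0.0538] [0.6347 0.0364 0.06  ]
  176 268 286 [0.6324 0.0362 0.0536] [0.6335 0.0361 0.06  ]
  178 274 279 [0.6333 0.0364 0.0652] [0.6323 0.0364 0.06  ]
  180 274 280 [0.6321 0.0361 0.0649] [0.6312 0.0361 0.06  ]
  182 274 280 [0.631  0.0361 0.0652] [0.63   0.0361 0.06  ]
  184 274 280 [0.6299 0.0361 0.0652] [0.6288 0.036  0.06  ]
  186 274 280 [0.6286 0.0361 0.065 ] [0.6276 0.036  0.06  ]
  188 274 280 [0.6275 0.0361 0.0651] [0.6264 0.036  0.06  ]
  190 275 280 [0.6265 0.0358 0.0659] [0.6251 0.0357 0.06  ]
  192 275 279 [0.625  0.036  0.0647] [0.6239 0.036  0.06  ]
  194 274 279 [0.6238 0.0363 0.0646] [0.6227 0.0363 0.06  ]
  196 274 280 [0.6226 0.036  0.0647] [0.6215 0.0359 0.06  ]
  198 274 279 [0.6216 0.0363 0.0652] [0.6202 0.0362 0.06  ]
needle
  207 276 278 [0.6151 0.0359 0.0617] [0.6146 0.0358 0.06  ]
[... 558 characters left out ...]
cene [0.5926 0.0355 0.0874]
red [304 194  20  11 135] [313.7 198.9] [0.5066 0.082  0.1365] [0.4781 0.0525 0.1203] [0.5197 0.0993 0.1399]
red [272 207   2  13  25] [272.5 213.2] [ 0.5228 -0.0508  0.0411] [ 0.5189 -0.0534  0.02  ] [ 0.5266 -0.0454  0.0646]
red [270 233   4  11  29] [271.4 238.4] [0.6319 0.0375 0.0495] [0.6246 0.0324 0.0344] [0.6353 0.0419 0.0657]
org [276 210   9  18  77] [278.4 219.2] [0.6026 0.0364 0.095 ] [ 0.5205 -0.038   0.0194] [0.6062 0.0436 0.1229]
mug_center 0.81 [0.517 0.065 0.077]
mug_a 0.85 [0.792 0.17  0.065]
mug_a 0.7 [ 0.59  -0.427  0.067]
mug_a 0.58 [0.683 0.418 0.062]
tape 0.62 [0.517 0.065 0.078]
tape 0.56 [ 0.777 -0.061  0.015]
spray 0.68 [0.505 0.443 0.078]
```

View pics/s5z.png

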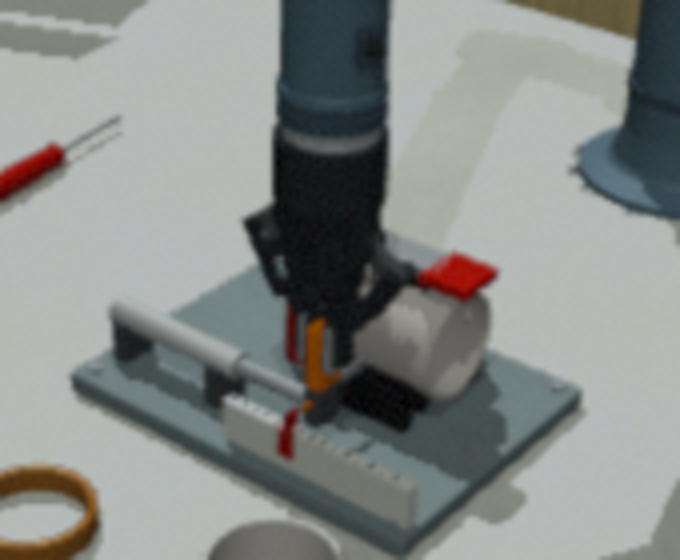

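The crop shows the needle tip at the red clip (292,415), the clamp down at (458,275), and the mug in its cradle. The remaining offset is about 0.2 mm, so I'm handing in.

```bash
python3 -c "
from bench import hand_in
print(hand_in())"
```

```text
the job is handed in; nothing more can be done
None
```

I handed the job in at about 11 s with the clamp fully down on the mug, the mug in its cradle, and the tab still gripped with the needle about 0.2 mm from the red mark; I touched nothing else, and no verdict came back.

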